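# Tip a tote of ferrules into its corner and hold it for counting

## Robot

A 6-joint arm with a two-finger parallel gripper is mounted at the origin on the work surface. World frame = base frame: x ahead of the robot, y to its left, z up, the work surface at z = 0. Lengths are in mm, angles in degrees, forces in N, time in s.
With the tool pointing down it reaches from about 300 to 850 mm from the base axis. Payload 4.2 kg.
Tool frame: the origin (TCP) lies at the very end of the fingers, on their centre line; the grasp point (between the pads) lies 19 mm behind it (env.grasp_offset is the distance from the TCP to the grasp point, in mm); z points along the fingers, y is the line along which they close (so a half turn about z gives the same grasp; the last joint's range is limited). The gripper opens to 91 mm and grips with 3 to 60 N. Pads are 32 mm wide; open, the fingers measure 118 mm over their backs; the gripper's body (76 mm by 178 mm) begins 60 mm behind the grasp point.
Start: joints at [-68.755, 18.312, 89.639, -0, 72.044, -1.146], TCP at [219.038, -531.663, 213.976] pointing down, gripper open.
Joint ranges: [-177.97, 177.97], [-48.28, 115.42], [12.27, 149.76], [-77.06, 257.06], [2.81, 150.46], [-146.56, 146.56]. Speed limits (degrees/s): [147.25, 147.25, 180, 180, 180, 180].

## Interface

Orientations are given as [roll, pitch, yaw] about the fixed x, y, z axes, in that order (R = Rz(yaw) Ry(pitch) Rx(roll)).
In Python, from workcell import env, eyes gives the robot as it stands.
- The arm moves only by the tool send_rows, never from a script. Its arguments are lists of equal length, an entry for each row: "grip": the opening, from -1 (shut) to 1 (fully open), so that 0 is half open; "xyz": the shift along the world's x, y, z in m, a list of three; "yaw": the turn about the world's z in degrees. A call has 1 to 8 rows; each row is the pose to reach, as a shift and turn from the pose commanded when the call began; what a row does not reach only later rows make up. A row lasts 1/12 s, in which the tool goes at most 41.7 mm and 7.16 degrees, less where a joint would pass 70% of its speed; a pose out of reach is approached as far as the arm can. A call with a gripper value outside its range is refused whole. The fingers move at their own pace and stop on an object; "grip_force" is the grip in N (left out, the last holds). Time passes only in rows, so rows that repeat a pose let the fingers close. It gives the time, the measured TCP pose, the force, the opening and the grip force at its end, in the units of the state.
- env.state(): the state, without advancing time (a new reading comes with each control period).
- eyes.grab_frame(name): name is "side" or "top"; returns a dict with "frame" (384x512x3 uint8, red, green, blue), "fx", "fy", "cx", "cy" (pixels), "pose" (4x4, takes a point from camera to world coordinates). Camera axes: x right, y down, z forward; pixel columns grow to the right and rows downward; lengths in mm; the calibration is good to about 2 mm. A picture is of the moment at which its call begins. There is no depth.
- env.job_done(): hands the job in; it is judged then, once.
The state is a dict: "time_s": time; "qpos": joint angles; "qvel": joint speeds; "effort": joint torques, N m; "ee_pos": TCP position; "ee_rot": TCP orientation; "force": force on the tool from outside, world axes, zero at the start; "torque": the same for the moment, N m; "gripper_width": finger opening in mm; "gripper_force": force on a finger pad.
Only numpy, scipy, OpenCV 4.12 (cv2) and the standard library are available. Lean on these libraries where they do the work, as an engineer would, in place of code of your own. Each camera call takes 0.05 s, during which the arm holds its last target. There are 200 camera calls.

## Task

Slide the plywood tote fully home into the fence corner of the squaring board, flat on the board and flush against both battens, so that it cannot skate away. Then, with its far-left bottom corner staying down in the fence corner, raise the opposite corner so that this one is lowest and all five brass ferrules slide together into it; spill none and leave everything else on the bench alone. Do not set the tote down: finish while still holding it tilted and steady, with the ferrules gathered in the corner, so they can be counted.

Things in the scene. Friction and masses are not known exactly. Their poses are not given: they have to be found in the camera images.
- board: Fixed grey squaring board on the bench, 400 x 440 x 18 mm, turned up to 12 degrees. Dark battens, 24 mm wide and 15 mm above its top, run along its whole far (+x) and left (+y) edges and make a square fence corner at the far left. Origin: centre of its underside, on the bench; x points to the far batten, y to the left batten, z up.
- fence_corner (a point): Inside corner of the fence: where the inner faces of the two battens meet on the board's top surface, at (176, 196, 18) mm in the board's frame. Axes as the board's.
- tote: Open plywood tote standing on the board, 160 (x) x 210 (y) x 60 mm high, straight walls 9 mm thick (gripped over the rim), smooth white floor 6 mm thick; 0.3 to 0.5 kg empty. Origin: centre of its underside; z up. Starts turned up to 15 degrees from the board, its +x side towards the far batten, +y side towards the left one; slides easily on the board.
- tote_center (a point): Centre of the tote, half-way up (30 mm above its underside). Axes as the tote's.
- tote_corner (a point): Outside bottom corner of the tote that belongs in the fence corner: far left, at (80, 105, 0) mm in the tote's frame. When the tote is fully home it coincides with fence_corner.
- tote_inside_corner (a point): The same far-left corner inside the tote, on its floor, at (71, 96, 6) mm in the tote's frame. The ferrules count as gathered when each one's origin is within 90 mm of this point (five fit easily, lying against one another).
- ferrule1: One of five loose brass ferrules (short tubes, dark bore), 24 mm diameter, 18 mm tall, 30 g, standing on end on the tote's floor, scattered. Origin: centre of its lower end. Slides on the floor and along the walls: a tilt of some 30 degrees along the tote's diagonal runs them all into the lowest corner.
- ferrule2: One of five loose brass ferrules (short tubes, dark bore), 24 mm diameter, 18 mm tall, 30 g, standing on end on the tote's floor, scattered. Origin: centre of its lower end. Slides on the floor and along the walls: a tilt of some 30 degrees along the tote's diagonal runs them all into the lowest corner.
- ferrule3: One of five loose brass ferrules (short tubes, dark bore), 24 mm diameter, 18 mm tall, 30 g, standing on end on the tote's floor, scattered. Origin: centre of its lower end. Slides on the floor and along the walls: a tilt of some 30 degrees along the tote's diagonal runs them all into the lowest corner.
- ferrule4: One of five loose brass ferrules (short tubes, dark bore), 24 mm diameter, 18 mm tall, 30 g, standing on end on the tote's floor, scattered. Origin: centre of its lower end. Slides on the floor and along the walls: a tilt of some 30 degrees along the tote's diagonal runs them all into the lowest corner.
- ferrule5: One of five loose brass ferrules (short tubes, dark bore), 24 mm diameter, 18 mm tall, 30 g, standing on end on the tote's floor, scattered. Origin: centre of its lower end. Slides on the floor and along the walls: a tilt of some 30 degrees along the tote's diagonal runs them all into the lowest corner.
- wax_tin: Bystander: small green wax tin, 47 mm diameter, 36 mm tall, standing on the near left part of the board. Origin: centre of its underside.
- chuck: Bystander: four-jaw lathe chuck, steel, 100 mm diameter, 54 mm tall, on the bench to the right. Origin: centre of its underside.
- bowl: Bystander: turned bowl of pale wood, 150 mm diameter, 60 mm tall, on the bench to the left. Origin: centre of its underside.
- gouge: Bystander: bowl gouge with dark wooden handle, 500 mm long, 32 mm thick, lying along x far to the right. Origin: underside, 270 mm from the handle's end.
- glue: Bystander: yellow glue bottle with orange cap, 60 mm diameter, 170 mm tall, at the near right. Origin: centre of its underside.
- ring_blank: Bystander: segmented ring of light and dark wood, about 130 mm outside diameter, 20 mm tall, on the bench to the right. Origin: centre of its underside.
- try_square: Bystander: try square lying flat on the bench to the left, dark stock 105 mm and steel blade 150 mm, 20 mm thick. Origin: underside of the stock's middle.

How it is judged (in metres and radians):
On the way, in this order (a step that is already met when the one before it is completed fails the run):
1. the tote is home in the fence corner: flat on the board, its corner within 4 mm of each batten and its sides parallel to them within 1.7 degrees (x of tote_corner in the frame of fence_corner between -0.004 and 0.004 m and y of tote_corner in the frame of fence_corner between -0.004 and 0.004 m and angle between the x axis of tote and the x axis of board, either way round below 0.03 rad and angle between tote_center's own z axis and vertical below 0.03 rad and z of tote_corner in the frame of fence_corner below 0.004 m), for 0.2 s.
2. the tote is tipped with its far-left corner down in the fence corner, and all five ferrules have slid into that corner (angle between tote_center's own z axis and vertical between 0.25 and 0.87 rad and horizontal distance between tote_corner and fence_corner below 0.025 m and z of tote_corner in the frame of fence_corner below 0.012 m and distance between each of ferrule1, ferrule2, ferrule3, ferrule4, ferrule5 and tote_inside_corner below 0.09 m), for 0.2 s.
At the end, for the whole second after the job is handed in: The robot is holding the tote still, tilted between 14 and 50 degrees, its far-left bottom corner within 12 mm of the board's top and within 25 mm (horizontally) of the fence corner; all five ferrules lie at rest in the tote within 90 mm of its inside far-left corner; the tote leans on no bystander (all of step 2 and contact force between any of the fingers, the arm and tote above 0.5 N and linear speed of each of tote, ferrule1, ferrule2, ferrule3, ferrule4, ferrule5 below 0.02 m/s and angular speed of tote below 0.1 rad/s and contact force between tote and wax_tin below 0.1 N and contact force between tote and chuck below 0.1 N and contact force between tote and bowl below 0.1 N and contact force between tote and gouge below 0.1 N and contact force between tote and glue below 0.1 N and contact force between tote and ring_blank below 0.1 N and contact force between tote and try_square below 0.1 N); the arm keeps its last pose, push and grip.
It fails at once if a bystander was pushed or knocked from its place (more than 20 mm) (distance of any of wax_tin, chuck, bowl, gouge, glue, ring_blank, try_square from where it was at the start of the episode above 0.02 m).
It fails at once if a ferrule left the tote (distance between any of ferrule1, ferrule2, ferrule3, ferrule4, ferrule5 and tote_center above 0.15 m).
It also fails if it takes over 48 s, if anything falls off the work surface, if the arm or the gripper's body presses on something with over 40 N, if the wrist force passes 120 N, or if a joint passes its speed limit or range.

## Working session

There is one attempt and no reset: what is moved stays moved. The work goes in short steps, Python scripts to look and compute and a tool call to move; the robot and the scene stay as the last step left them, time stands still between calls to the robot, and variables do not carry over. Pictures are saved under pics/ and viewed, at most 10 in all, crops included, and the job is handed in when it is done.

Besides the shell and the picture viewer there is one more tool, called after "Request:" by a JSON object that holds its "method" and its "body", one argument or row to a line. send_rows: Moves the arm, as the interface text tells. Its arguments: {"type":"object","properties":{"grip":{"type":"array"},"xyz":{"type":"array"},"yaw":{"type":"array"},"grip_force":{"type":"number"}},"required":["grip","xyz","yaw"]}

```bash
mkdir -p pics; python3 - <<'E'
from workcell import env, eyes
import cv2,numpy as np
for n in("top","side"):
    d=eyes.grab_frame(n); cv2.imwrite(f"pics/{n}0.png",cv2.resize(d["frame"][:,:,::-1],(800,600),interpolation=cv2.INTER_CUBIC))
    print(n,d["fx"],d["fy"],d["cx"],d["cy"],np.round(d["pose"],3).tolist())
print(env.state())
E
```

```text
top 385.5906127962488 385.5906127962488 248.378494299532 191.93666323443705 [[0.003, -0.995, 0.097, 394.6], [-1.0, -0.0, 0.028, -84.954], [-0.028, -0.097, -0.995, 1441.41], [0.0, 0.0, 0.0, 1.0]]
side 479.3623395864033 479.3623395864033 258.55019283922593 189.90446892204682 [[-0.896, -0.259, 0.361, -56.873], [-0.444, 0.501, -0.742, 1122.715], [0.011, -0.825, -0.564, 974.945], [0.0, 0.0, 0.0, 1.0]]
{'time_s': 0.1, 'qpos': array([-6.87542152e+01,  1.83484616e+01,  8.96989950e+01, -5.02481875e-04,
        7.20427018e+01, -1.14599970e+00]), 'qvel': array([ 0.00206711, -0.05330362, -0.24136312,  0.0250505 ,  0.07277531,
        0.02160456]), 'effort': array([-5.80706546e-04, -4.13332880e+01, -2.32509112e+01,  7.28117418e-02,
        4.21568099e-02, -3.97767246e-05]), 'ee_pos': array([ 218.87688096, -531.23573255,  213.20234828]), 'ee_rot': array([-1.79909850e+02, -1.32551419e-03,  2.23919388e+01]), 'force': array([ 0.05866543, -0.66289514,  0.45209517]), 'torque': array([ 0.02043746, -0.02741814, -0.01315992]), 'gripper_force': 0.0, 'gripper_width': 91.11075303149813}
```

View pics/top0.png

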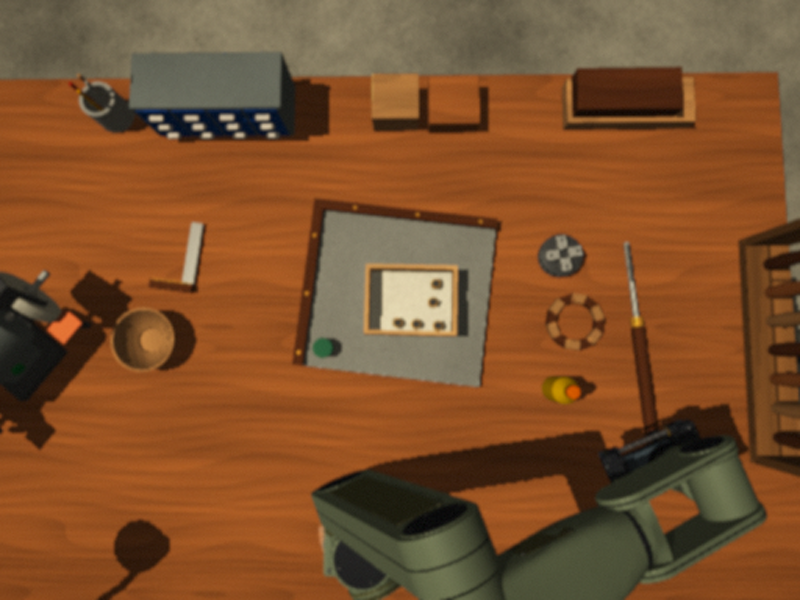

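View pics/side0.png

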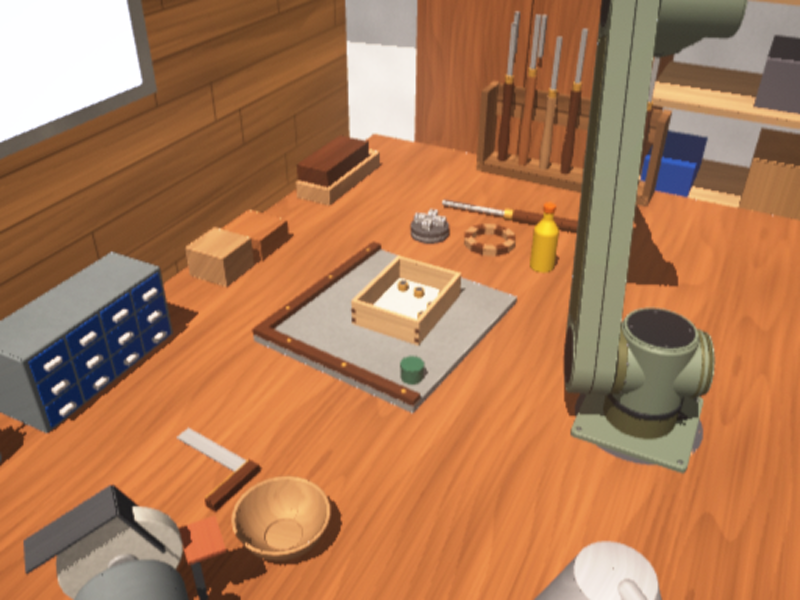

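Top view (800-px scale): the board's outer corners are at (316,200), (500,220), (481,386) and (294,363). The tote rim is at (365,265), (459,266), (458,335) and (364,333), with the ferrules at its near and right sides. The wax tin is at (323,347). I'll zoom in to pick these points more precisely.

```bash
cat > h.py <<'E'
from workcell import env, eyes
import cv2,numpy as np
def ray(d,u,v,z):
    P=np.array(d["pose"]); r=P[:3,:3]@np.array([(u-d["cx"])/d["fx"],(v-d["cy"])/d["fy"],1]); t=P[:3,3]
    return (t+r*(z-t[2])/r[2])[:2]
def crop(d,u0,v0,w,h,k,name):
    cv2.imwrite(f"pics/{name}.png",cv2.resize(d["frame"][v0:v0+h,u0:u0+w,::-1],(w*k,h*k),interpolation=cv2.INTER_CUBIC))
def proj(d,p):
    q=np.linalg.inv(np.array(d["pose"]))@np.append(p,1); return d["fx"]*q[0]/q[2]+d["cx"],d["fy"]*q[1]/q[2]+d["cy"]
E
python3 - <<'E'
from h import *
d=eyes.grab_frame("top"); crop(d,182,122,146,130,5,"c1")
s=800/512
for n,z,pts in(("batten top",33,[(316,200),(500,220),(294,363)]),("board nr",18,[(481,386)]),("rim",78,[(365,265),(459,266),(458,335),(364,333)])):
    for p in pts: print(n,ray(d,p[0]/s,p[1]/s,z).round(1))
E
```

```text
batten top [772. 128.]
batten top [ 721.8 -310.1]
batten top [383.4 173.9]
board nr [ 331.4 -262.5]
rim [607.5   6.3]
rim [ 604.9 -208.3]
rim [ 447.8 -204.7]
rim [451.8   7.5]
```

View pics/c1.png

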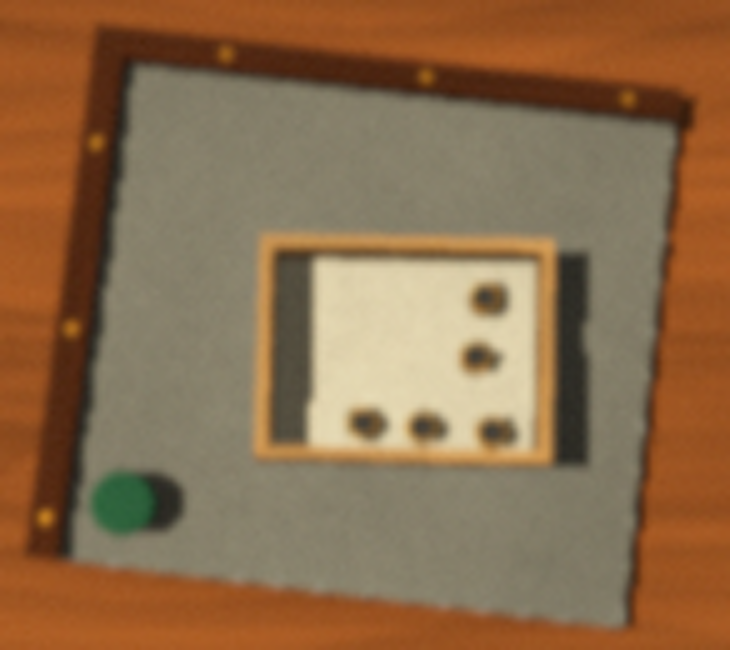

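Crop (×5, offset 182,122): rim corners at (260,234), (557,237), (554,466) and (254,460). The batten's outer corners are (97,27), (693,95) and (27,553), and its inner top corner is near (131,62).

```bash
python3 - <<'E'
from h import *
from scipy.optimize import least_squares
d=eyes.grab_frame("top")
f=lambda p,z: ray(d,182+(p[0]+.5)/5-.5,122+(p[1]+.5)/5-.5,z)
T=np.array([f(p,78) for p in[(260,234),(557,237),(554,466),(254,460)]])
B=np.array([f(p,33) for p in[(97,27),(693,95),(27,553)]])
def fit(L,W):
    L=np.array(L)
    def r(q):
        c,s=np.cos(q[2]),np.sin(q[2]); return (q[:2]+L@np.array([[c,s],[-s,c]])-W).ravel()
    o=least_squares(r,[500,-80,0]); print(np.r_[o.x[:2],np.degrees(o.x[2])].round(1),o.fun.round(1)); return o.x
t=fit([(80,105),(80,-105),(-80,-105),(-80,105)],T); b=fit([(200,220),(200,-220),(-200,220)],B)
R=lambda a:np.array([[np.cos(a),-np.sin(a)],[np.sin(a),np.cos(a)]])
print("fence",b[:2]+R(b[2])@[176,196],"tin?",f((123,503),54))
print("corner",t[:2]+R(t[2])@[80,105],"grip pt",t[:2]+R(t[2])@[-75.5,-70])
print("home grip",b[:2]+R(b[2])@([176-155.5,196-175]))
E
```

```text
[529.4 -98.   -1. ] [-0.6 -0.7 -1.7  1.3  1.3  0.6  1.  -1.2]
[552.1 -64.5  -7.2] [ 2.1 -3.8  0.6  3.2 -2.7  0.6]
fence [751.14804665 108.11253525] tin? [419.99846625 105.40958182]
corner [611.16362747   5.65899965] grip pt [ 452.7560944  -166.71357202]
home grip [575.07240912 -46.16844176]
```

Request:
{"method": "send_rows", "body": {
  "grip": [1,1,1,1,1,1,1,1],
  "xyz": [
    [0.02,0.03,0.03],
    [0.045,0.065,0.03],
    [0.065,0.1,0.03],
    [0.085,0.135,0.03],
    [0.105,0.17,0.03],
    [0.13,0.2,0.03],
    [0.15,0.24,0.03],
    [0.17,0.27,0.03]
  ],
  "yaw": [6,13,20,27,34,41,48,55]
}}

```text
time_s: 0.87
ee_pos: [389.2, -259.4, 244.0]
ee_rot: [-180.0, -0.0, 77.7]
force: [0.7, 0.2, -0.8]
gripper_width: 90.9
gripper_force: 0.0
```

Request:
{"method": "send_rows", "body": {
  "grip": [0,0,0,0,0,0,0,0],
  "xyz": [
    [0.02,0.03,0],
    [0.045,0.065,0],
    [0.064,0.095,0],
    [0.064,0.095,-0.03],
    [0.064,0.095,-0.06],
    [0.064,0.095,-0.09],
    [0.064,0.095,-0.1],
    [0.064,0.095,-0.1]
  ],
  "yaw": [6,11.6,11.6,11.6,11.6,11.6,11.6,11.6]
}}

```text
time_s: 1.53
ee_pos: [451.2, -165.9, 141.7]
ee_rot: [-179.7, -0.1, 89.0]
force: [0.1, 0.4, 0.1]
gripper_width: 45.8
gripper_force: 0.0
```

```bash
python3 - <<'E'
from h import *
d=eyes.grab_frame("side"); 
for p in[(451,-166,142),(451,-166,78)]: print(proj(d,p))
crop(d,180,130,180,140,4,"s1")
d=eyes.grab_frame("top"); cv2.imwrite("pics/t1.png",cv2.resize(d["frame"][150:280,170:350,::-1],(720,520),interpolation=cv2.INTER_CUBIC))
E
```

```text
(np.float64(290.78903270476627), np.float64(163.05912617334585))
(np.float64(289.8678302377667), np.float64(179.03130738636918))
```

View pics/s1.png

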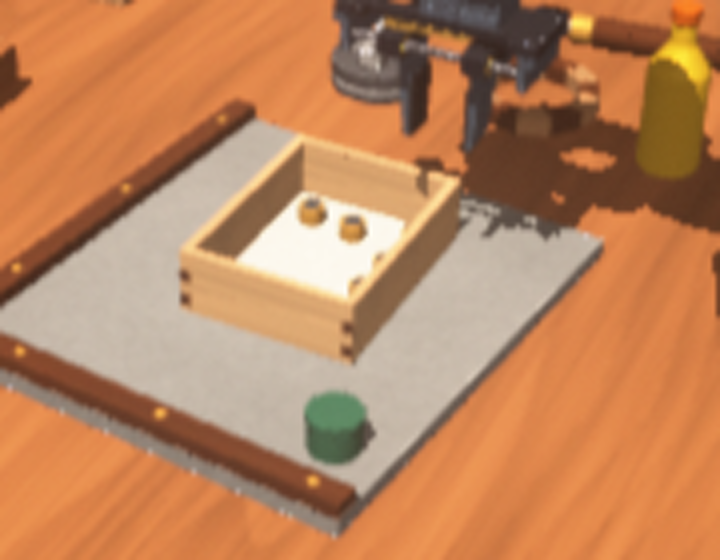

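The side view shows the fingers at crop (440,135), above the near wall's right end. The TCP projected down to rim height is (439,196) and the wall there is at about (442,202), so they straddle it. Descending and closing.

Request:
{"method": "send_rows", "body": {
  "grip": [0,0,0,0,-1,-1,-1,-1],
  "xyz": [
    [0.001,0,-0.035],
    [0.001,0,-0.065],
    [0.001,0,-0.082],
    [0.001,0,-0.082],
    [0.001,0,-0.082],
    [0.001,0,-0.082],
    [0.001,0,-0.082],
    [0.001,0,-0.082]
  ],
  "yaw": [0,0,0,0,0,0,0,0],
  "grip_force": 25
}}

```text
time_s: 2.3
ee_pos: [455.3, -167.2, 63.6]
ee_rot: [179.8, 0.1, 89.0]
force: [1.0, 0.5, 1.0]
gripper_width: 21.7
gripper_force: 0.0
```

Request:
{"method": "send_rows", "body": {
  "grip": [-1,-1],
  "xyz": [
    [0,0,0],
    [0,0,0]
  ],
  "yaw": [0,0]
}}

```text
time_s: 2.47
ee_pos: [454.1, -166.8, 62.7]
ee_rot: [180.0, 0.0, 89.0]
force: [-0.9, 2.3, 9.4]
gripper_width: 8.8
gripper_force: 25.2
```

Request:
{"method": "send_rows", "body": {
  "grip": [-1,-1,-1,-1,-1,-1,-1,-1],
  "xyz": [
    [0.008,0.008,0],
    [0.022,0.022,0],
    [0.038,0.038,0],
    [0.055,0.055,0],
    [0.072,0.072,0],
    [0.088,0.088,0],
    [0.1,0.1,0],
    [0.106,0.106,0]
  ],
  "yaw": [-0.5,-1,-2,-3,-4,-5,-5.5,-6]
}}

```text
time_s: 3.13
ee_pos: [561.8, -59.5, 62.7]
ee_rot: [179.9, 0.0, 83.1]
force: [-2.4, -1.9, 6.7]
gripper_width: 8.8
gripper_force: 25.0
```

```bash
python3 - <<'E'
from h import *
print(env.state()["force"],env.state()["ee_pos"])
d=eyes.grab_frame("top"); crop(d,182,122,146,130,5,"c2")
E
```

```text
[-2.41641285 -1.88323695  6.67888451] [561.83085195 -59.51029404  62.68548268]
```

View pics/c2.png

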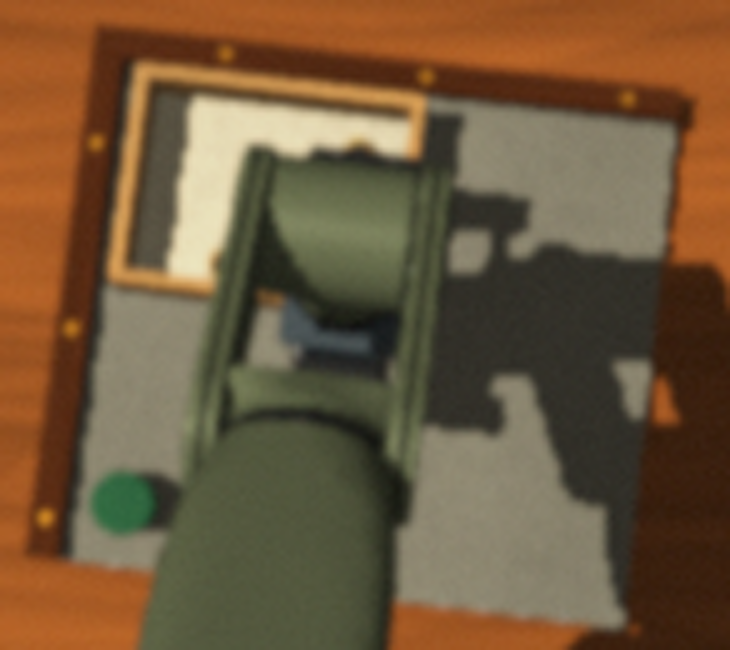

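The tote is parallel to the battens: its far edge runs (135,62) to (427,95), a slope of 6.5°, the same as the batten. It is still a few mm short, so I'll press it home gently.

Request:
{"method": "send_rows", "body": {
  "grip": [-1,-1,-1,-1],
  "xyz": [
    [0.003,0.003,0],
    [0.006,0.006,0],
    [0.008,0.008,0],
    [0.008,0.008,0]
  ],
  "yaw": [0,0,0,0]
}}

```text
time_s: 3.52
ee_pos: [568.0, -53.1, 62.7]
ee_rot: [180.0, 0.0, 83.0]
force: [-0.4, 0.1, 6.1]
gripper_width: 8.7
gripper_force: 25.0
```

Request:
{"method": "send_rows", "body": {
  "grip": [-1,-1,-1],
  "xyz": [
    [0.002,0.002,0],
    [0.004,0.004,0],
    [0.004,0.004,0]
  ],
  "yaw": [0,0,0]
}}

```text
time_s: 3.77
ee_pos: [571.9, -49.3, 62.7]
ee_rot: [180.0, 0.0, 83.0]
force: [-1.0, -0.5, 5.4]
gripper_width: 8.7
gripper_force: 25.0
```

Request:
{"method": "send_rows", "body": {
  "grip": [-1,-1,-1],
  "xyz": [
    [0.002,0.002,0],
    [0.004,0.004,0],
    [0.004,0.004,0]
  ],
  "yaw": [0,0,0]
}}

```text
time_s: 4.02
ee_pos: [575.7, -45.5, 62.7]
ee_rot: [180.0, 0.0, 83.0]
force: [-0.8, 0.6, 5.9]
gripper_width: 8.9
gripper_force: 25.0
```

Request:
{"method": "send_rows", "body": {
  "grip": [-1,-1],
  "xyz": [
    [0.002,0.002,0],
    [0.002,0.002,0]
  ],
  "yaw": [0,0]
}}

```text
time_s: 4.18
ee_pos: [576.4, -43.8, 62.6]
ee_rot: [-179.9, 0.1, 83.1]
force: [-2.5, -1.3, 7.9]
gripper_width: 8.8
gripper_force: 25.0
```

Request:
{"method": "send_rows", "body": {
  "grip": [-1,-1,-1],
  "xyz": [
    [0.0015,0.002,0],
    [0.0015,0.003,0],
    [0.0015,0.003,0]
  ],
  "yaw": [0,0,0]
}}

```text
time_s: 4.43
ee_pos: [576.5, -43.5, 62.5]
ee_rot: [-179.7, 0.4, 83.2]
force: [-6.3, -11.2, 9.6]
gripper_width: 8.7
gripper_force: 25.0
```

Request:
{"method": "send_rows", "body": {
  "grip": [-1,-1,-1,-1],
  "xyz": [
    [0.0015,0,0],
    [0.0015,0,0],
    [0.0015,0,0],
    [0.0015,0,0]
  ],
  "yaw": [0,0,0,0]
}}

```text
time_s: 4.77
ee_pos: [576.5, -43.5, 62.5]
ee_rot: [-179.6, 0.4, 83.1]
force: [-9.6, -9.5, 11.3]
gripper_width: 8.9
gripper_force: 25.0
```

```bash
python3 - <<'E'
from h import *
print(env.state()["force"],env.state()["ee_pos"],env.state()["ee_rot"],env.state()["torque"])
d=eyes.grab_frame("side"); crop(d,150,130,190,140,4,"s2")
E
```

```text
[-9.6425393  -9.53168222 11.28972617] [576.45729226 -43.51343299  62.51359688] [-179.55787091    0.3869639    83.13653821] [-1.83400672  1.59864508  0.24970965]
```

View pics/s2.png

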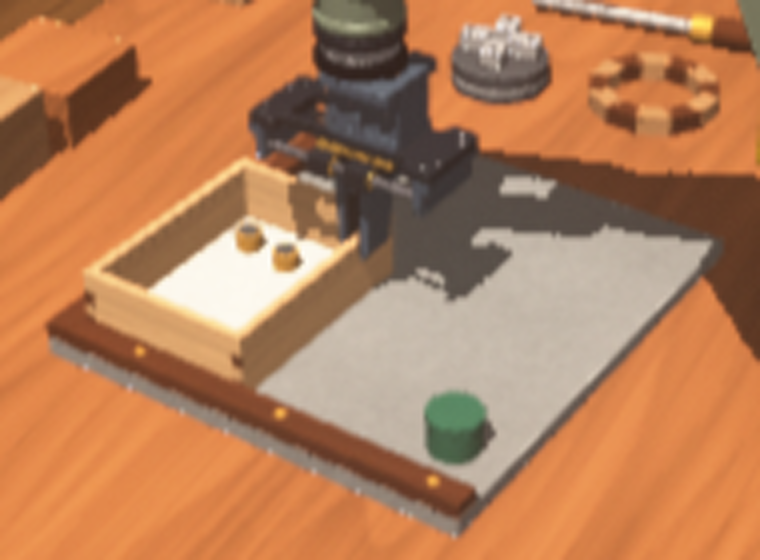

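The side view shows the tote flush in the corner, with the rim parallel to both battens and contact forces of about -9.6 N on both axes. Next is the tilt path about the corner, allowing for the walls leaning over the 15 mm battens.

```bash
python3 - <<'E'
import numpy as np
from scipy.spatial.transform import Rotation as Ro
p=np.array([-155.5,-175,52]); psi=np.radians(52); B=Ro.from_euler('z',-6.9,degrees=True)
for th in range(3,40,3):
    R=Ro.from_rotvec(np.radians(th)*np.array([-np.sin(psi),np.cos(psi),0]))
    z=R.apply([0,0,1]); sh=-15*np.array([z[0]/z[2],z[1]/z[2],0])
    y=R.apply([0,1,0]); yaw=np.degrees(np.arctan2(-y[0],y[1]))
    print(th,B.apply(R.apply(p)-p+sh).round(1),"yaw",yaw.round(1),"lean",np.degrees(np.arcsin(z[0])).round(1))
E
```

```text
3 [ 1.6  1.6 12.2] yaw 0.0 lean 1.8
6 [ 3.6  3.6 24.1] yaw 0.2 lean 3.7
9 [ 6.1  6.1 35.9] yaw 0.3 lean 5.5
12 [ 9.   9.  47.4] yaw 0.6 lean 7.4
15 [12.3 12.3 58.7] yaw 1.0 lean 9.2
18 [16.  16.  69.7] yaw 1.4 lean 11.0
21 [20.  20.1 80.3] yaw 1.9 lean 12.7
24 [24.5 24.6 90.5] yaw 2.5 lean 14.5
27 [ 29.2  29.3 100.4] yaw 3.2 lean 16.2
30 [ 34.3  34.5 109.9] yaw 4.1 lean 17.9
33 [ 39.7  39.9 118.9] yaw 5.0 lean 19.6
36 [ 45.4  45.5 127.4] yaw 6.0 lean 21.2
39 [ 51.3  51.5 135.4] yaw 7.2 lean 22.8
```

Request:
{"method": "send_rows", "body": {
  "grip": [-1,-1,-1,-1,-1,-1,-1,-1],
  "xyz": [
    [0.001,0.001,0.006],
    [0.0016,0.0016,0.012],
    [0.0025,0.0025,0.018],
    [0.0036,0.0036,0.024],
    [0.0048,0.0048,0.03],
    [0.006,0.006,0.036],
    [0.0075,0.0075,0.042],
    [0.009,0.009,0.0475]
  ],
  "yaw": [0,0,0,0.2,0.2,0.3,0.5,0.6]
}}

```text
time_s: 5.48
ee_pos: [585.0, -32.4, 107.4]
ee_rot: [-179.4, 0.2, 83.6]
force: [-5.0, -3.1, -2.2]
gripper_width: 9.6
gripper_force: 25.0
```

```bash
python3 - <<'E'
from h import *
s=env.state(); print(s["force"],s["torque"],s["ee_pos"],s["ee_rot"])
d=eyes.grab_frame("side"); crop(d,150,110,190,140,4,"s3")
E
```

```text
[-4.97292432 -3.09451767 -2.20511154] [-0.74942412  1.10172237  0.09907292] [584.98325708 -32.3916459  107.35503056] [-179.35863172    0.18805455   83.61346888]
```

View pics/s3.png

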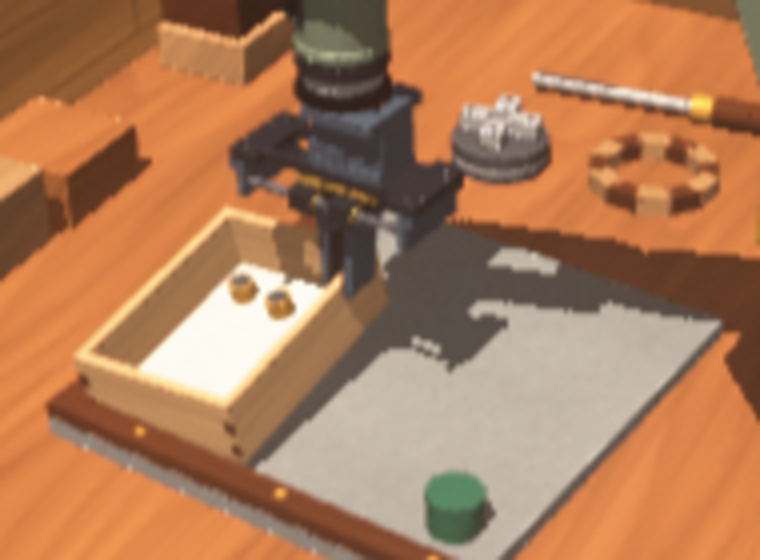

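The tote tilts with its corner kept at the fence, though the ferrules haven't moved yet. They sit at crop (242,288) and (280,303). Continuing to 30°.

Request:
{"method": "send_rows", "body": {
  "grip": [-1,-1,-1,-1,-1,-1,-1,-1],
  "xyz": [
    [0.0016,0.0016,0.0055],
    [0.0033,0.0033,0.011],
    [0.005,0.005,0.0165],
    [0.007,0.007,0.022],
    [0.009,0.009,0.0275],
    [0.011,0.011,0.033],
    [0.013,0.013,0.038],
    [0.0155,0.0155,0.043]
  ],
  "yaw": [0.2,0.4,0.6,0.8,1,1.3,1.6,1.9]
}}

```text
time_s: 6.2
ee_pos: [601.3, -16.8, 150.8]
ee_rot: [-179.4, 0.2, 85.5]
force: [-5.1, -3.5, -1.2]
gripper_width: 10.6
gripper_force: 25.0
```

Request:
{"method": "send_rows", "body": {
  "grip": [-1,-1,-1,-1,-1,-1,-1,-1],
  "xyz": [
    [0.0015,0.0015,0.0033],
    [0.003,0.003,0.0066],
    [0.0047,0.0047,0.01],
    [0.0064,0.0064,0.013],
    [0.0081,0.0081,0.0162],
    [0.0098,0.0098,0.0194],
    [0.0098,0.0098,0.0194],
    [0.0098,0.0098,0.0194]
  ],
  "yaw": [0.3,0.6,0.8,1.1,1.3,1.6,1.6,1.6]
}}

```text
time_s: 6.87
ee_pos: [611.5, -7.2, 170.6]
ee_rot: [-179.5, 0.2, 87.1]
force: [-5.6, -2.6, 0.6]
gripper_width: 10.7
gripper_force: 24.9
```

```bash
python3 - <<'E'
from h import *
s=env.state(); print(s["force"],s["torque"],s["ee_pos"],s["ee_rot"])
d=eyes.grab_frame("side"); a=d["frame"][110:250,150:340]; d2=eyes.grab_frame("top")
b=d2["frame"][120:230,180:290]
a=cv2.resize(a[:,:120],None,fx=3.6,fy=4,interpolation=2);b=cv2.resize(b,(360,560),interpolation=2)
cv2.imwrite("pics/m1.png",np.hstack([a,b])[:,:,::-1])
E
```

```text
[-5.57733829 -2.56431276  0.6439409 ] [-0.67286397  1.22063835  0.02956993] [611.5321901   -7.20774867 170.57875373] [-1.79503653e+02  1.67964504e-01  8.70849212e+01]
```

View pics/m1.png

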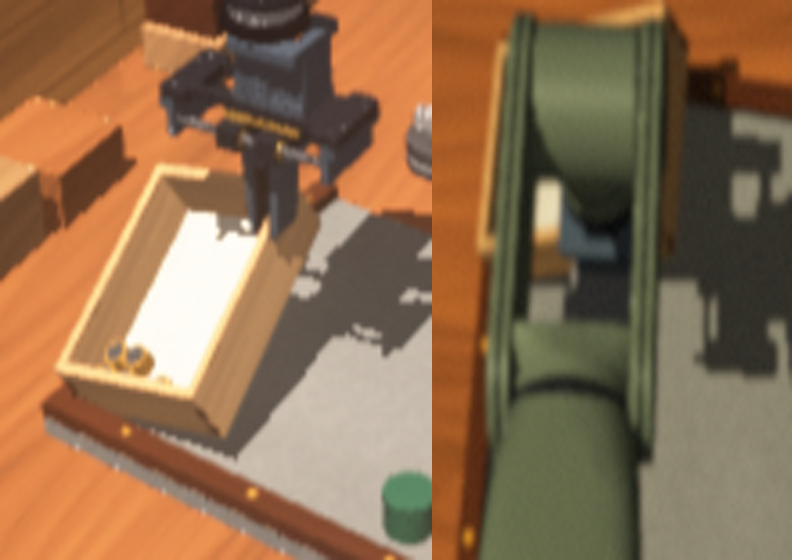

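The montage shows two ferrules in the far-left corner at (112,352) and (133,352), and a third peeping over the left wall at (165,380). The rest are hidden behind that wall. I'll fit the tote's pose from its rim corners.

```bash
cat >> h.py <<'E'
from scipy.optimize import least_squares
from scipy.spatial.transform import Rotation as Ro
Bz=Ro.from_euler('z',-6.9,degrees=True)
def tote(d,obs,F):
    # obs: {tote-frame point: pixel}; solve rotation (board frame) and corner position (x,y), corner z=18
    def r(q):
        R=Bz*Ro.from_rotvec(q[:3]); c=np.array([q[3],q[4],18.])
        e=[np.array(proj(d,c+R.apply(np.array(k)-[80,105,0])))-v for k,v in obs.items()]
        return np.r_[np.ravel(e),(q[3:5]-F)/4]
    return least_squares(r,[-.3,.25,0,*F])
E
python3 - <<'E'
from h import *
d=eyes.grab_frame("side"); px=lambda x,y:np.array([150+x/3.6,110+y/4])
F=np.array([576.5,-43.5])+Bz.apply([155.5,175,0])[:2]; print(F)
o=tote(d,{(80,105,60):px(60,370),(80,-105,60):px(160,166),(-80,105,60):px(190,400),(-80,105,0):px(225,437)},F)
R=Ro.from_rotvec(o.x[:3]); z=R.apply([0,0,1]); print(np.degrees(o.x[:3]),o.x[3:],o.fun.round(1),"tilt",np.degrees(np.arccos(z[2])),"slope x,y",np.degrees(np.arcsin(z[:2])))
W=Bz*R; c=np.array([*o.x[3:],18])
P=np.array(d["pose"])
for x,y in((112,350),(134,350),(165,378)):
    u,v=px(x,y); r=P[:3,:3]@[(u-d["cx"])/d["fx"],(v-d["cy"])/d["fy"],1]
    a=W.inv().apply(P[:3,3]-c); b=W.inv().apply(r); t=(24-a[2])/b[2]; q=a+t*b; print("ferrule top, from inside corner",q+[9,9,0])
E
```

```text
[751.89771347 111.5512564 ]
[-26.11033886  10.94615823   4.5360398 ] [745.69777325 108.15577686] [-1.9 -0.5  0.  -0.2  0.7 -0.4 -0.2  0.7 -1.5 -0.8] tilt 28.304401113750103 slope x,y [ 9.52661746 26.3806566 ]
ferrule top, from inside corner [ -9.2135749  -36.52636687  24.        ]
ferrule top, from inside corner [-33.17392662 -40.57747934  24.        ]
ferrule top, from inside corner [-81.04947051 -21.29852314  24.        ]
```

Measured tilt is 28.3°, but unequal: 26° towards the left batten and only 9.5° towards the far one. I need more lean towards the far batten.

```bash
python3 - <<'E'
from h import *
p=np.array([-155.5,-175,52])
def g(sx,sy):
    n=np.hypot(np.tan(np.radians(sx)),np.tan(np.radians(sy))); th=np.arctan(n); u=np.array([np.tan(np.radians(sx)),np.tan(np.radians(sy))])/n
    R=Ro.from_rotvec(th*np.array([-u[1],u[0],0])); z=R.apply([0,0,1]); y=R.apply([0,1,0])
    return Bz.apply(R.apply(p)-15*np.array([z[0]/z[2],z[1]/z[2],0])),np.degrees(np.arctan2(-y[0],y[1])),np.degrees(th)
a=g(10.5,28)
for s in((10.5,28),(15,28),(20,28),(24,28),(24,24)):
    b=g(*s); print(s,(b[0]-a[0]).round(1),round(b[1],1),round(b[2],1))
E
```

```text
(10.5, 28) [0. 0. 0.] 2.6 29.4
(15, 28) [7.7 0.9 8.9] 3.6 30.8
(20, 28) [16.9  1.4 18. ] 4.8 32.8
(24, 28) [24.7  1.4 24.6] 5.6 34.7
(24, 24) [22.9 -6.9 17. ] 4.8 32.2
```

Request:
{"method": "send_rows", "body": {
  "grip": [-1,-1,-1,-1,-1,-1,-1,-1],
  "xyz": [
    [0.003,0,0.003],
    [0.006,0,0.006],
    [0.009,0,0.009],
    [0.012,0,0.012],
    [0.015,0,0.015],
    [0.018,0,0.018],
    [0.018,0,0.018],
    [0.018,0,0.018]
  ],
  "yaw": [0.2,0.4,0.7,1,1.2,1.5,1.5,1.5],
  "grip_force": 18
}}

```text
time_s: 7.68
ee_pos: [633.0, -5.9, 190.0]
ee_rot: [-179.9, 0.1, 88.6]
force: [-3.8, -2.2, 0.4]
gripper_width: 12.2
gripper_force: 18.2
```

```bash
python3 - <<'E'
from h import *
s=env.state(); print(s["force"],s["torque"],s["ee_pos"],s["ee_rot"],s["gripper_width"])
d=eyes.grab_frame("side"); crop(d,150,110,140,140,4,"s5")
E
```

```text
[-3.83366049 -2.15340593  0.38059014] [-0.64038361  1.07325016  0.04236181] [632.95727294  -5.92483815 190.00979799] [-1.79948620e+02  5.39798470e-02  8.85907179e+01] 12.169023317258933
```

View pics/s5.png

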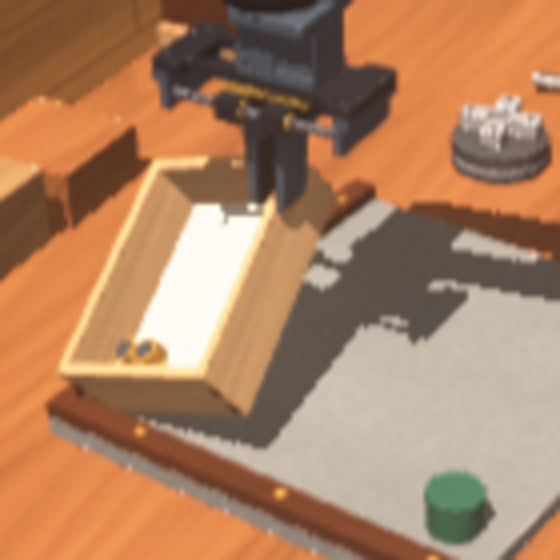

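The lean has increased: rim corners are now at (62,373), (160,160) and (208,377), and the bottom near-left corner is at (248,412). The two second-row ferrules are at (124,350) and (150,349), and the third has dropped out of sight behind the left wall.

```bash
python3 - <<'E'
from h import *
d=eyes.grab_frame("side"); px=lambda x,y:np.array([150+x/4,110+y/4])
F=np.array([751.9,111.5])
o=tote(d,{(80,105,60):px(62,373),(80,-105,60):px(160,160),(-80,105,60):px(208,377),(-80,105,0):px(248,413)},F)
R=Ro.from_rotvec(o.x[:3]); z=R.apply([0,0,1]); print(np.degrees(o.x[:3]),o.x[3:],o.fun.round(1),"tilt",np.degrees(np.arccos(z[2])),"slope x,y",np.degrees(np.arcsin(z[:2])))
W=Bz*R; c=np.array([*o.x[3:],18]); P=np.array(d["pose"])
for x,y in((124,349),(150,348)):
    u,v=px(x,y); r=P[:3,:3]@[(u-d["cx"])/d["fx"],(v-d["cy"])/d["fy"],1]
    a=W.inv().apply(P[:3,3]-c); b=W.inv().apply(r); t=(24-a[2])/b[2]; print("ferrule",a+t*b+[9,9,0])
# visibility: hidden ferrule top centre (s,-12) and its rim vs left wall inner top edge
for s in(12,36,60,84,108):
    e=W.apply(np.array([-9-s,-9-24,24]))+c; print(s,"inner top edge of ferrule px",((np.array(proj(d,e))-[150,110])*4).round(0), "wall rim there",((np.array(proj(d,c+W.apply([-9-s,-9,60])))-[150,110])*4).round(0))
E
```

```text
[-27.23050196  16.54566019   7.78417838] [744.74732517 106.57189167] [-1.6 -1.2 -0.5  0.4  0.1 -0.3  0.3  1.1 -1.8 -1.2] tilt 31.83785000346974 slope x,y [13.99559315 27.95717574]
ferrule [-14.58543114 -33.99296116  24.        ]
ferrule [-42.0223291  -35.95468133  24.        ]
12 inner top edge of ferrule px [117. 359.] wall rim there [ 79. 360.]
36 inner top edge of ferrule px [139. 360.] wall rim there [101. 361.]
60 inner top edge of ferrule px [161. 361.] wall rim there [124. 362.]
84 inner top edge of ferrule px [184. 362.] wall rim there [147. 363.]
108 inner top edge of ferrule px [207. 363.] wall rim there [170. 364.]
```

Five ferrules can't be confirmed yet: one may be stuck along the left wall because the slope towards the far batten is only 14°. I'll shift the tilt towards the far batten.

```bash
python3 - <<'E'
from h import *
p=np.array([-155.5,-175,52])
def g(sx,sy):
    t=np.tan(np.radians([sx,sy])); n=np.hypot(*t); th=np.arctan(n); u=t/n
    R=Ro.from_rotvec(th*np.array([-u[1],u[0],0])); z=R.apply([0,0,1]); y=R.apply([0,1,0])
    return Bz.apply(R.apply(p)-15*np.array([z[0]/z[2],z[1]/z[2],0])),np.degrees(np.arctan2(-y[0],y[1])),np.degrees(th)
a=g(15.5,29)
for s in((18,26),(21,23),(24,20),(27,18),(30,16),(33,16)):
    b=g(*s); print(s,(b[0]-a[0]).round(1),round(b[1]-a[1],1),round(b[2],1))
E
```

```text
(18, 26) [ 3.4 -5.9 -1.2] 0.1 30.4
(21, 23) [  7.7 -11.8  -1.9] 0.2 29.8
(24, 20) [ 11.9 -17.7  -3. ] 0.0 29.9
(27, 18) [ 16.7 -21.6  -2.3] -0.0 31.1
(30, 16) [ 21.4 -25.6  -2. ] -0.1 32.8
(33, 16) [ 27.5 -26.3   2.4] 0.1 35.4
```

```bash
cat > trk.py <<'E'
from h import *
import sys
K=[(80,105,60),(80,-105,60),(-80,105,60),(-80,105,0)]
d=eyes.grab_frame("side"); im=cv2.resize(d["frame"],None,fx=4,fy=4,interpolation=2)
if sys.argv[1]=="init": pts=np.array([(62,373),(160,160),(208,377),(248,413)],np.float32)/4+[150,110]
else:
    z=np.load("trk.npz"); q,st,_=cv2.calcOpticalFlowPyrLK(cv2.cvtColor(z["im"],7),cv2.cvtColor(im,7),(z["pts"]*4).astype(np.float32).reshape(-1,1,2),None,winSize=(61,61),maxLevel=3)
    pts=q.reshape(-1,2)/4; print("ok",st.ravel())
np.savez("trk.npz",im=im,pts=pts)
o=tote(d,{k:v for k,v in zip(K,pts)},np.array([751.9,111.5]))
R=Ro.from_rotvec(o.x[:3]); n=R.apply([0,0,1])
print("corner",o.x[3:].round(1),"res",o.fun.round(1),"tilt",np.degrees(np.arccos(n[2])).round(1),"slope",np.degrees(np.arcsin(n[:2])).round(1))
W=Bz*R; c=np.array([*o.x[3:],18])
# dark bores on the floor: where are they (inside-corner coords)?
s=env.state(); print(s["force"].round(1),s["gripper_width"].round(1),((pts-[150,110])*4).round(0).tolist())
E
python3 trk.py init
```

```text
corner [744.7 106.6] res [-1.6 -1.2 -0.5  0.4  0.1 -0.3  0.3  1.1 -1.8 -1.2] tilt 31.8 slope [14. 28.]Traceback (most recent call last):
  File "trk.py", line 15, in <module>
    s=env.state(); print(s["force"].round(1),s["gripper_width"].round(1),((pts-[150,110])*4).round(0).tolist())
                                             ^^^^^^^^^^^^^^^^^^^^^^^^
AttributeError: 'float' object has no attribute 'round'
```

Request:
{"method": "send_rows", "body": {
  "grip": [-1,-1,-1,-1,-1,-1,-1,-1],
  "xyz": [
    [0.0015,-0.002,0],
    [0.003,-0.0045,-0.0005],
    [0.0045,-0.007,-0.001],
    [0.006,-0.009,-0.0015],
    [0.0075,-0.0115,-0.002],
    [0.009,-0.014,-0.0025],
    [0.0105,-0.016,-0.0025],
    [0.012,-0.018,-0.003]
  ],
  "yaw": [0,0,0,0,0,0,0,0]
}}

```text
time_s: 8.5
ee_pos: [645.7, -23.2, 186.8]
ee_rot: [180.0, -0.0, 88.6]
force: [-4.1, -2.0, 0.5]
gripper_width: 13.2
gripper_force: 18.2
```

```bash
python3 trk.py go
```

```text
ok [1 1 1 1]
corner [743.6 105. ] res [-1.8 -1.1 -0.5  0.7  0.3  0.2 -0.1  0.5 -2.1 -1.6] tilt 30.3 slope [16.4 24.7]Traceback (most recent call last):
  File "trk.py", line 15, in <module>
    s=env.state(); print(s["force"].round(1),s["gripper_width"].round(1),((pts-[150,110])*4).round(0).tolist())
                                             ^^^^^^^^^^^^^^^^^^^^^^^^
AttributeError: 'float' object has no attribute 'round'
```

Request:
{"method": "send_rows", "body": {
  "grip": [-1,-1,-1,-1,-1,-1,-1,-1],
  "xyz": [
    [0.001,0,0.002],
    [0.002,0,0.004],
    [0.003,0,0.006],
    [0.004,0,0.008],
    [0.005,0,0.01],
    [0.006,0,0.012],
    [0.006,0,0.012],
    [0.006,0,0.012]
  ],
  "yaw": [-0.7,-1.4,-2.1,-2.8,-3.5,-4,-4,-4],
  "grip_force": 14
}}

```text
time_s: 9.22
ee_pos: [652.4, -23.4, 200.0]
ee_rot: [179.8, -0.0, 84.6]
force: [0.8, -0.5, 0.4]
gripper_width: 0.8
gripper_force: 0.0
```

```bash
sed -i 's/s\["gripper_width"\].round(1)/round(s["gripper_width"],1),np.degrees(o.x[:3]).round(1)/' trk.py; python3 trk.py go
```

```text
ok [1 1 1 1]
corner [752.1 103.8] res [-0.3  0.5 -0.7  1.  -0.8  0.4  1.1  0.5  0.1 -1.9] tilt 18.1 slope [-10.1  14.9]
[-0.1  0.  -0.2] 0.4 [-16.7  -7.2  22.2] [[85.0, 358.0], [160.0, 166.0], [280.0, 392.0], [276.0, 434.0]]
```

The grip slipped off and the tote has dropped back. I'll retreat and look.

Request:
{"method": "send_rows", "body": {
  "grip": [-1,-1,0,0,0,0,0,0],
  "xyz": [
    [0,0,0.03],
    [-0.02,-0.015,0.04],
    [-0.05,-0.045,0.04],
    [-0.08,-0.075,0.04],
    [-0.11,-0.105,0.04],
    [-0.14,-0.135,0.04],
    [-0.17,-0.165,0.04],
    [-0.2,-0.19,0.04]
  ],
  "yaw": [0,0,0,0,0,0,0,0]
}}

```text
time_s: 9.93
ee_pos: [451.3, -214.1, 239.5]
ee_rot: [179.9, 0.1, 84.6]
force: [-0.0, -0.5, -0.5]
gripper_width: 37.8
gripper_force: 0.0
```

```bash
python3 - <<'E'
from h import *
s=env.state(); print(s["time_s"],s["ee_pos"],s["ee_rot"])
d=eyes.grab_frame("side"); d2=eyes.grab_frame("top")
a=cv2.resize(d["frame"][120:260,150:250],(400,560),interpolation=2); b=cv2.resize(d2["frame"][115:255,190:290],(400,560),interpolation=2)
cv2.imwrite("pics/m2.png",np.hstack([a,b])[:,:,::-1])
E
```

```text
9.9333 [ 451.2741003  -214.10857721  239.45516544] [1.79865295e+02 6.79386870e-02 8.46031823e+01]
```

View pics/m2.png

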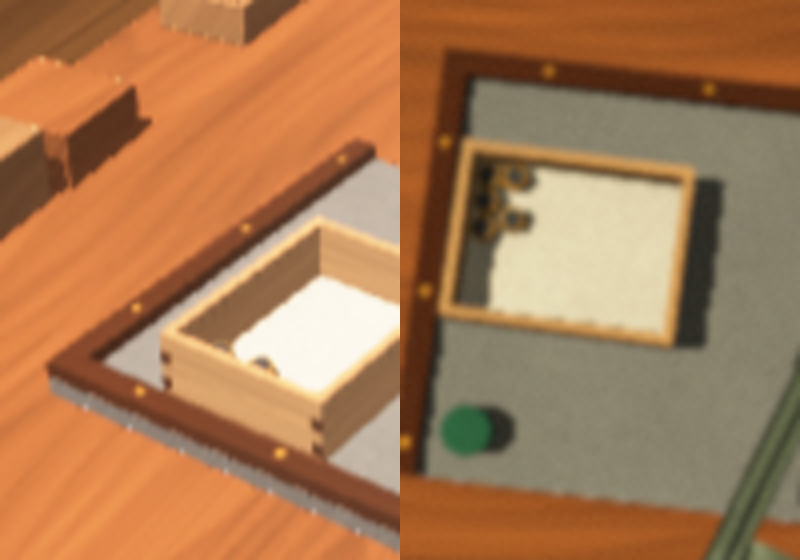

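The tote is flat, about 40 mm off the far batten. All five ferrules are together near the far-left corner, at top-view montage (493,172), (522,177), (487,200), (518,218) and (484,235). I'll regrasp on the right wall so the free pivot gives slope towards the far batten.

```bash
python3 - <<'E'
from h import *
d=eyes.grab_frame("top"); f=lambda x,y,z: ray(d,190+(x-400+.5)/4-.5,115+(y+.5)/4-.5,z)
T=np.array([f(*p,78) for p in[(463,141),(695,167),(675,347),(440,312)]])
L=np.array([(80,105),(80,-105),(-80,-105),(-80,105)])
def r(q): return (q[:2]+Ro.from_euler('z',q[2]).apply(np.c_[L,L[:,0]*0])[:,:2]-T).ravel()
o=least_squares(r,[600,0,0]); R=Ro.from_euler('z',o.x[2]); w=lambda x,y:(o.x[:2]+R.apply([x,y,0])[:2]).round(1)
print(o.x[:2],np.degrees(o.x[2]),o.fun.round(1)); print("corner",w(80,105),"grip",w(-45,-100.5))
for p in[(493,172),(522,177),(487,200),(518,218),(484,235)]:
    q=R.inv().apply(np.append(f(*p,42)-w(71,96),0)); print(q.round(),np.hypot(*q[:2]).round())
p0=np.array([-125,-205.5,52]); print("home grip",np.array([751.9,111.5])+Bz.apply(p0)[:2])
def g(sx,sy):
    t=np.tan(np.radians([sx,sy])); n=np.hypot(*t); th=np.arctan(n); u=t/n
    R=Ro.from_rotvec(th*np.array([-u[1],u[0],0])); z=R.apply([0,0,1]); x=R.apply([1,0,0])
    return Bz.apply(R.apply(p0)-p0-15*np.array([z[0]/z[2],z[1]/z[2],0])),np.degrees(np.arctan2(x[1],x[0])),np.degrees(th)
for k in range(1,11):
    b=g(2.6*k,1.6*k); print(k,b[0].round(1),round(b[1],1),round(b[2],1))
E
```

```text
[588.21749452  13.31190145] -7.16080876599817 [ 1.3 -1.2 -0.7 -0.7  2.1  1.5 -2.7  0.4]
corner [680.7 107.5] grip [531.  -80.8]
[-11. -16.   0.] 19.0
[-12. -43.   0.] 45.0
[-37. -14.   0.] 40.0
[-51. -44.   0.] 67.0
[-70. -15.   0.] 72.0
home grip [603.11721188 -77.49452891]
1 [ 2.1  0.9 11.3] -0.0 3.1
2 [ 4.7  2.1 22.4] -0.1 6.1
3 [ 7.8  3.6 33.3] -0.3 9.1
4 [11.4  5.2 43.8] -0.6 12.1
5 [15.4  7.  53.9] -0.9 15.1
6 [19.8  9.  63.7] -1.3 18.1
7 [24.7 11.1 72.9] -1.8 21.0
8 [29.8 13.3 81.7] -2.3 23.9
9 [35.2 15.5 89.9] -2.9 26.7
10 [40.9 17.8 97.6] -3.6 29.5
```

Request:
{"method": "send_rows", "body": {
  "grip": [0,0,0,0,0,0,0,0],
  "xyz": [
    [0.01,0.017,0],
    [0.02,0.034,0],
    [0.03,0.05,0],
    [0.04,0.067,0],
    [0.05,0.084,0],
    [0.06,0.1,0],
    [0.07,0.117,0],
    [0.08,0.133,0]
  ],
  "yaw": [-7,-14,-21,-28,-35,-42,-49,-56]
}}

```text
time_s: 10.75
ee_pos: [533.9, -77.3, 239.1]
ee_rot: [180.0, -0.1, 28.3]
force: [-0.1, 0.8, -0.1]
gripper_width: 46.0
gripper_force: 0.0
```

Request:
{"method": "send_rows", "body": {
  "grip": [0,0,0,0,0,0,0,0],
  "xyz": [
    [0,0,-0.015],
    [0,0,-0.03],
    [0,0,-0.045],
    [0,0,-0.06],
    [0,0,-0.08],
    [0,0,-0.1],
    [0,0,-0.1],
    [0,0,-0.1]
  ],
  "yaw": [-7,-14,-21,-28,-35,-36,-36,-36]
}}

```text
time_s: 11.42
ee_pos: [532.6, -78.6, 138.4]
ee_rot: [-180.0, 0.1, -7.3]
force: [-0.6, 0.6, -0.2]
gripper_width: 45.6
gripper_force: 0.0
```

Request:
{"method": "send_rows", "body": {
  "grip": [0,0,0,0,-1,-1,-1,-1],
  "xyz": [
    [-0.001,-0.002,-0.035],
    [-0.001,-0.002,-0.065],
    [-0.001,-0.002,-0.078],
    [-0.001,-0.002,-0.078],
    [-0.001,-0.002,-0.078],
    [-0.001,-0.002,-0.078],
    [-0.001,-0.002,-0.078],
    [-0.001,-0.002,-0.078]
  ],
  "yaw": [0,0,0,0,0,0,0,0],
  "grip_force": 30
}}

```text
time_s: 12.08
ee_pos: [532.4, -81.7, 62.5]
ee_rot: [180.0, -0.2, -7.4]
force: [-0.1, -0.3, 0.0]
gripper_width: 21.8
gripper_force: 0.0
```

Request:
{"method": "send_rows", "body": {
  "grip": [-1,-1,-1],
  "xyz": [
    [0,0,0],
    [0,0,0],
    [0,0,0]
  ],
  "yaw": [0,0,0]
}}

```text
time_s: 12.33
ee_pos: [531.7, -81.6, 61.7]
ee_rot: [-180.0, -0.1, -7.4]
force: [-0.3, 1.2, 4.4]
gripper_width: 9.1
gripper_force: 30.0
```

Request:
{"method": "send_rows", "body": {
  "grip": [-1,-1,-1,-1,-1,-1,-1,-1],
  "xyz": [
    [0.003,0,0],
    [0.009,0,0],
    [0.018,0.001,0],
    [0.028,0.001,0],
    [0.038,0.002,0],
    [0.048,0.003,0],
    [0.057,0.003,0],
    [0.063,0.003,0]
  ],
  "yaw": [0,0,0,0,0,0,0,0]
}}

```text
time_s: 13.0
ee_pos: [595.4, -78.8, 61.7]
ee_rot: [180.0, -0.1, -7.4]
force: [-1.8, 0.2, 7.1]
gripper_width: 8.9
gripper_force: 30.0
```

Request:
{"method": "send_rows", "body": {
  "grip": [-1,-1,-1,-1,-1,-1],
  "xyz": [
    [0.003,0.001,0],
    [0.006,0.002,0],
    [0.008,0.003,0],
    [0.01,0.004,0],
    [0.011,0.004,0],
    [0.011,0.004,0]
  ],
  "yaw": [0.2,0.4,0.4,0.4,0.4,0.4]
}}

```text
time_s: 13.5
ee_pos: [604.7, -77.1, 61.6]
ee_rot: [179.7, 0.0, -6.9]
force: [-3.5, -7.3, 6.6]
gripper_width: 8.9
gripper_force: 30.0
```

Contact on both battens again. Now a slow tilt to about 21°.

Request:
{"method": "send_rows", "body": {
  "grip": [-1,-1,-1,-1,-1,-1,-1,-1],
  "xyz": [
    [0.001,0.0005,0.0055],
    [0.0021,0.0009,0.0113],
    [0.0034,0.0015,0.017],
    [0.0047,0.0021,0.0224],
    [0.0062,0.0028,0.028],
    [0.0078,0.0036,0.0333],
    [0.0096,0.0044,0.0385],
    [0.0114,0.0052,0.0438]
  ],
  "yaw": [0,0,0,-0.1,-0.2,-0.3,-0.4,-0.6]
}}

```text
time_s: 14.17
ee_pos: [613.7, -70.4, 103.1]
ee_rot: [179.8, 0.4, -7.5]
force: [-3.2, -2.9, -3.3]
gripper_width: 10.0
gripper_force: 30.0
```

Request:
{"method": "send_rows", "body": {
  "grip": [-1,-1,-1,-1,-1,-1,-1,-1],
  "xyz": [
    [0.002,0.001,0.005],
    [0.004,0.0018,0.0101],
    [0.0062,0.0028,0.015],
    [0.0084,0.0038,0.0199],
    [0.0109,0.0048,0.0245],
    [0.0133,0.0059,0.0291],
    [0.0158,0.007,0.0335],
    [0.0184,0.0081,0.0379]
  ],
  "yaw": [-0.2,-0.3,-0.5,-0.7,-0.9,-1.2,-1.4,-1.7]
}}

```text
time_s: 14.83
ee_pos: [633.2, -62.5, 141.8]
ee_rot: [179.8, 0.3, -9.3]
force: [-5.0, -5.0, -2.3]
gripper_width: 10.3
gripper_force: 29.9
```

Request:
{"method": "send_rows", "body": {
  "grip": [-1,-1,-1,-1,-1,-1],
  "xyz": [
    [0.0027,0.0011,0.0041],
    [0.0054,0.0022,0.0082],
    [0.0082,0.0034,0.012],
    [0.011,0.0045,0.0159],
    [0.011,0.0045,0.0159],
    [0.011,0.0045,0.0159]
  ],
  "yaw": [-0.3,-0.6,-0.9,-1.3,-1.3,-1.3]
}}

```text
time_s: 15.33
ee_pos: [644.7, -58.3, 158.2]
ee_rot: [179.8, 0.2, -10.6]
force: [-4.6, -4.1, -0.2]
gripper_width: 10.8
gripper_force: 29.6
```

```bash
cat > fit.py <<'E'
from h import *
from scipy.optimize import minimize
from scipy.ndimage import map_coordinates
d=eyes.grab_frame("side"); im=cv2.GaussianBlur(d["frame"].astype(np.float32),(0,0),1.0)
G=sum(np.hypot(cv2.Sobel(im[:,:,k],5,1,0),cv2.Sobel(im[:,:,k],5,0,1)) for k in range(3)); G=np.minimum(G,300)
a,b=80,105
S=[((a,b,60),(-a,b,60)),((a,b,60),(a,-b,60)),((-a,b,60),(-a,-5,60)),((-a,b,60),(-a,b,0)),((-a,b,0),(-a,-b,0)),((71,96,60),(71,-96,60)),((71,96,60),(-71,96,60)),((-71,96,60),(-71,-5,60)),((a,-b,60),(20,-b,60))]
X=np.vstack([np.linspace(p,q,40) for p,q in S])-[80,105,0]
Pi=np.linalg.inv(np.array(d["pose"])); F=np.array([749,109])
def cost(q):
    W=Bz*Ro.from_rotvec(q[:3]); w=W.apply(X)+[q[3]*100,q[4]*100,18]; c=w@Pi[:3,:3].T+Pi[:3,3]
    g=map_coordinates(G,[d["fy"]*c[:,1]/c[:,2]+d["cy"],d["fx"]*c[:,0]/c[:,2]+d["cx"]],order=1)
    return -g.mean()+((q[3:]*100-F)**2).sum()/60
best=min((minimize(cost,[-y,x,t,*F/100],method="Nelder-Mead",options=dict(maxiter=1500,initial_simplex=np.array([[-y,x,t,*F/100]]+[np.add([-y,x,t,*F/100],e) for e in np.diag([.08,.08,.08,.05,.05])]))) for y in(.15,.25,.35) for x in(.2,.3,.4) for t in(-.1,0)),key=lambda o:o.fun)
q=best.x; R=Ro.from_rotvec(q[:3]); n=R.apply([0,0,1])
print("cost",best.fun,"rot",np.degrees(q[:3]).round(1),"corner",(q[3:]*100).round(1),"tilt",np.degrees(np.arccos(n[2])).round(1),"slope",np.degrees(np.arcsin(n[:2])).round(1))
W=Bz*R; c=np.array([*q[3:]*100,18]); P=np.array(d["pose"])
# where the white floor is clear: rectify floor plane (ferrule-top height 24) into tote coordinates, 2 mm per px, and list brass/dark blobs
yy,xx=np.mgrid[0:96,0:71]; pts=np.stack([-2.*xx,-2.*yy,np.full(xx.shape,24.)-0],-1)+[-9,-9,0]
w=W.apply(pts.reshape(-1,3))+c; cc=w@Pi[:3,:3].T+Pi[:3,3]
mx=(d["fx"]*cc[:,0]/cc[:,2]+d["cx"]).reshape(xx.shape).astype(np.float32); my=(d["fy"]*cc[:,1]/cc[:,2]+d["cy"]).reshape(xx.shape).astype(np.float32)
rec=cv2.remap(d["frame"],mx,my,1); np.save("rec.npy",rec)
hsv=cv2.cvtColor(rec,cv2.COLOR_RGB2HSV); code=np.where((hsv[...,1]<60)&(hsv[...,2]>170),'.',np.where(hsv[...,2]<110,'#','o'))
for r in code[::3,::2]: print(''.join(r))
s=env.state(); print(s["force"].round(1),s["time_s"])
E
python3 fit.py
```

```text
cost -260.1950788584717 rot [-14.6  25.5   0. ] corner [742.2 116. ] tilt 29.4 slope [25.2 14.1]
oooooooooooooooooooooooooooooooooooo
oooooooooooooooooooooooooooooooooooo
oooooooooooooooooooooooooooooooooooo
oooooooooooooooooooooooooooooooooooo
oooooooooooooooooooooooooooooooooooo
oooooooooooooooooooooooooooooooooooo
oooooooooooooooooooooooooooooooooooo
oooooooooooooooooooooooooooooooooooo
oooooooooooo......oooooooooooooooooo
oooooooooo........oooooooooooooooooo
oooooooooo........oooooooooooooooooo
ooooooooooo.......oooooooooooooooooo
ooooooooooo.......oooooooooooooooooo
ooooooooooo.......oooooooooooooooooo
ooooooooooo........ooooooooooooooooo
ooooooooooo........ooooooooooooooooo
oooooooooooo.......ooooooooooooooooo
ooooooooooo........ooooooooooooooooo
oooooooooooo........oooooooooooooooo
oooooooooooo........oooooooooooooooo
oooooooooooo........oooooooooooooooo
oooooooooooo........oooooooooooooooo
oooooooooooo........oooooooooooooooo
ooooooooooooo.......oooooooooooooooo
ooooooooooooo.......oooooooooooooooo
ooooooooooooo......ooooooooooooooooo
ooooooooooooo......ooooooooooooooooo
ooooooooooooo....ooooooooooooooooooo
oooooooooooooooooooooooooooooooooooo
oooooooooooooooooooooooooooooooooooo
oooooooooooooooooooooooooooooooooooo
oooooooooooooooooooooooooooooooooooo
[-3.2 -4.8  0.3] 15.3833
```

The edge fit gives 29.4° tilt with slopes of 25° and 14°, and the corner down in the fence. No ferrules show on the visible floor away from the corner. I'll let it settle and check that it is steady.

Request:
{"method": "send_rows", "body": {
  "grip": [-1,-1,-1,-1,-1,-1,-1,-1],
  "xyz": [
    [0,0,0],
    [0,0,0],
    [0,0,0],
    [0,0,0],
    [0,0,0],
    [0,0,0],
    [0,0,0],
    [0,0,0]
  ],
  "yaw": [0,0,0,0,0,0,0,0]
}}

```text
time_s: 16.05
ee_pos: [644.5, -58.4, 157.9]
ee_rot: [179.8, 0.2, -10.6]
force: [-4.0, -4.8, -0.6]
gripper_width: 10.7
gripper_force: 29.5
```

```bash
python3 fit.py | grep -E "cost|\]"; python3 -c "
from h import *
a=eyes.grab_frame('side')['frame'].astype(int); b=eyes.grab_frame('side')['frame'].astype(int); print(abs(a-b).max(), env.state()['ee_pos'],env.state()['gripper_width'])"
```

```text
cost -259.95074768405664 rot [-14.5  25.6  -0. ] corner [742.2 116.1] tilt 29.4 slope [25.3 14. ]
[-3.6 -5.  -1.2] 16.1
4 [644.4731219  -58.37611256 157.88640336] 10.82216119243159
```

Steady and unchanged, so I'm handing it in.

```bash
python3 -c "
from workcell import env
print(env.job_done())"
```

```text
the job is handed in; nothing more can be done
None
```

The job is handed in with the tote held steady at about 29° and its corner down in the fence; the first grip slipped and the tote fell back flat, so I regripped and re-tilted it, and all five ferrules were last seen within about 72 mm of the corner just before the final tilt (hidden behind the left wall since).

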